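# Lay the print scraper in the open instrument tray

## Robot

A 7-joint arm with a two-finger parallel gripper is mounted at the origin on the work surface. World frame = base frame: x ahead of the robot, y to its left, z up, the work surface at z = 0. Lengths are in m, angles in rad, forces in N, time in s.
With the tool pointing down it reaches from about 0.425 to 0.825 m from the base axis. Payload 3.6 kg.
Tool frame: the origin (TCP) lies where the fingers leave the gripper's body, on its centre line; the fingertips stand 73 mm ahead of it and the grasp point (between the pads) lies 54 mm ahead of it; x points along the fingers, y is the direction in which the jaws open and shut, and the axes are right-handed (so a half turn about x gives the same grasp; the last joint's range is limited). The gripper opens to 85 mm and grips with 20 to 120 N. Pads are 22 mm wide; open, the fingers measure 114 mm over their backs; the gripper's body (76 mm by 85 mm) begins 54 mm behind the grasp point. The pads swing forward as they close: fully open they stand 13 mm farther back than shut.
Start: joints at [-1.188, 0.615, -0.013, 1.423, 0.008, 1.103, -0.04], TCP at [0.259, 0.596, 0.304] pointing down, gripper open.
Joint ranges: [-3.12, 3.12], [-0.3, 2.06], [-1.34, 1.32], [0.26, 2.42], [-1.36, 4.5], [0.01, 1.98], [-2.84, 2.84]. Speed limits (rad/s): [2.79, 2.79, 3.14, 3.14, 3.14, 3.14, 3.14].

## Interface

Orientations are given as a unit quaternion [x, y, z, w].
In Python, from station import arm, snapshot, camera_info, ticket gives the robot as it stands. Calls block until the motion is done:
- arm.movep(position, orientation): joint-space move of the TCP to a pose.
- arm.line_to(position, velocity=0.15, ori=None): straight line of the TCP; ori=None keeps the orientation; velocity is the mean speed in m/s.
- arm.move_j(angles): joint-space move.
- arm.move_gripper(opening, effort=None): opening from 0.0 (shut) to 1.0 (fully open); effort is the grip in N (None keeps the last); returns when the fingers have stopped.
- arm.pause(seconds).
- arm.ik(position, orientation): joint angles nearest the present ones, or None.
- snapshot(name): name is "scene" or "top" or "wrist"; returns the picture (384x512x3 uint8, blue, green, red); there is no depth.
- camera_info(name): a dict with "fx", "fy", "cx", "cy" (pixels), "R" (3x3) and "t" (3): a world point X has camera coordinates R X + t; the wrist camera has in their place "T_tool_cam" (4x4, takes a point from camera to tool coordinates, whose origin is the TCP and whose axes are the tool frame's). Camera axes: x right, y down, z forward; pixel columns grow to the right and rows downward; lengths in m; the calibration is good to about 2 mm. A picture is of the moment at which its call begins: read the wrist's pose just before it. camera_info takes no time and is no camera call.
A pose or a line that the arm cannot do raises arm.MotionError and nothing moves.
- ticket.finish_job(): hands the job in, once; it reports no verdict.
Readings, each from a call of its own:
- arm.read_time(): time.
- arm.read_joint_positions(): joint angles.
- arm.read_dq(): joint speeds.
- arm.read_effort(): joint torques, N m.
- arm.read_tool_pos(): TCP position.
- arm.read_eef_rot(): TCP orientation.
- arm.read_ft_force(): force on the tool from outside, world axes, zero at the start.
- arm.read_wrist_torque(): the same for the moment, N m.
- arm.read_opening(): opening from 0.0 (shut) to 1.0 (fully open).
Only numpy, scipy, OpenCV 4.12 (cv2) and the standard library are available. Lean on these libraries where they do the work, as an engineer would, in place of code of your own. Each camera call takes 0.05 s, during which the arm holds its last target. There are 200 camera calls.

## Task

Put the resin-print scraper away in the instrument tray. First swing the tray's hinged lid open until it rests back on its stop; then pull the scraper up out of its upright holder, lay it down flat on the bench and let go, take it again from above, and lower it flat onto the tray's floor without dropping it in. Leave the lid open so that the scraper can dry, and leave the other tools, the plaster cast and the bottle as they are.

Things in the scene. Friction and masses are not known exactly. Their poses are not given: they have to be found in the camera images.
- tray: Fixed open-topped steel instrument tray, 120 (x) x 240 (y) x 40 mm high outside, walls and floor 4 mm thick, inside about 112 x 232 mm. Origin: centre of its underside, on the bench; +x points to the hinge side, y along its length.
- tray_lid (a joint): The tray's aluminium lid (120 x 240 x 5 mm, 0.15 kg, closing at height 40 mm), hinged along the tray's far (+x) long rim. 0 = shut, grows as it opens upward and back, 1.9 rad = resting on its stop. It falls shut if let go below about 1.5 rad and falls back onto its stop beyond about 1.6.
- tray_lid_handle (a point): Grip point of the lid's black round knob (28 mm diameter head, 16 mm tall, on a thinner stem 27 mm long): in the head's middle, 35 mm above the lid's outer face, halfway along the lid and 30 mm from its free (robot-side) edge. Turns with the lid.
- tray_lid_hinge (a point): Middle of the lid's hinge line, on the tray's far rim, 40 mm above the bench; the hinge line runs along the tray's y.
- holder: Fixed upright tool holder, a grey plastic block 60 (x) x 190 (y) x 95 mm high. Origin: centre of its underside. Three pockets in its top, 27 (x) x 17 (y) mm and 90 mm deep, at y = -60, 0 and +60 mm, each with one tool standing in it, in any order.
- scraper: The scraper: flat black handle 24 (x) x 14 (y) x 110 mm, then a steel blade 20 x 3 x 50 mm; 160 mm overall, about 70 g, balance near 90 mm from the tip. Stands blade down in a pocket, leaning a few degrees at most, 70 mm above the holder: the tallest and only flat rectangular handle. Origin: middle of the blade tip; z runs from tip to handle end; x, its width, starts along the holder's x.
- scraper_mid (a point): Centre of the scraper's handle, 105 mm from the blade tip along its z.
- scraper_end (a point): Middle of the scraper handle's free end, 160 mm from the blade tip.
- brush: Bystander standing in the holder: round pale wooden stem of 10 mm diameter, its top 40 mm above the holder. Origin: centre of its lower end; z up along it.
- carver: Bystander standing in the holder: thin steel stem with a dark wooden ball of 20 mm diameter, its top 36 mm above the holder. Origin: centre of its lower end; z up along it.
- cast: Bystander: off-white plaster dental cast on a base 60 x 66 mm, 31 mm high in all. Origin: centre of its underside.
- bottle: Bystander: amber resin bottle, 56 mm diameter, 90 mm tall. Origin: centre of its underside.
Things that resemble listed ones, but are neither listed nor needed, are in the scene too. What is shaped like the scraper but purple or red is not meant.

How it is judged:
By the outcome, as a careful person would: the job done as asked, in the order asked, and still so for the second after the job is handed in, with the robot touching nothing.
It also fails if it takes over 72 s, if anything falls off the work surface, if the arm or the gripper's body presses on something with over 40 N, if the wrist force passes 120 N, or if a joint passes its speed limit or range.

## Working session

There is one attempt and no reset: what is moved stays moved. The work goes in short steps, each a Python script; the robot and the scene stay as the last script left them, time stands still between calls to the robot, and variables do not carry over. Pictures are saved under pics/ and viewed, about 8 in all and at most 12, crops included, and the job is handed in when it is done.

```bash
ls; mkdir -p pics; python3 - <<'E'
from station import *
import cv2,numpy as np
a=snapshot("scene");b=snapshot("top")
cv2.imwrite("pics/scene0.png",a);cv2.imwrite("pics/top0.png",b)
np.set_printoptions(precision=4,suppress=True)
for n in("scene","top","wrist"):print(n,camera_info(n))
print(arm.read_time(),arm.read_eef_rot(),arm.read_tool_pos())
E
```

```text
pics
scene {'fx': 493.13076592897096, 'fy': 493.13076592897096, 'cx': 260.48294662527553, 'cy': 196.44748620698672, 'R': array([[ 0.8414,  0.5403, -0.0135],
       [ 0.2994, -0.4867, -0.8207],
       [-0.4499,  0.6865, -0.5712]]), 't': array([-0.4833, -0.0154,  1.4732])}
top {'fx': 488.7453074641056, 'fy': 488.7453074641056, 'cx': 260.3834177086958, 'cy': 200.03107211457106, 'R': array([[ 0.0079, -0.9999,  0.0135],
       [-0.9916, -0.0096, -0.129 ],
       [ 0.1291, -0.0123, -0.9916]]), 't': array([0.0376, 0.5619, 1.1653])}
wrist {'fx': 322.4756370240826, 'fy': 322.4756370240826, 'cx': 257.6702855539098, 'cy': 193.5925100402254, 'T_tool_cam': array([[-0.0008, -0.2621,  0.965 , -0.0696],
       [ 1.    ,  0.0005,  0.001 , -0.0005],
       [-0.0008,  0.965 ,  0.2621, -0.0664],
       [ 0.    ,  0.    ,  0.    ,  1.    ]])}
0.1 [ 0.143   0.6925 -0.1446  0.6922] [0.2587 0.5957 0.3028]
```

View pics/scene0.png

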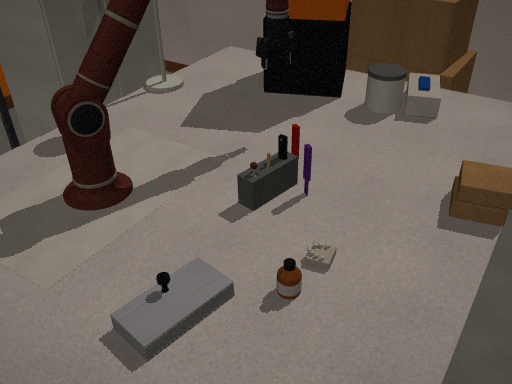

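View pics/top0.png

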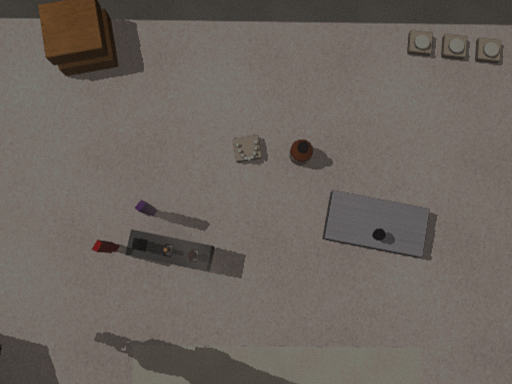

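The scene shows three scraper-like things: black at scene (283,145)/top (140,244), red at (296,138)/(103,246), purple at (307,160)/(146,207). The black one fits: it is flat, black, tallest and stands in the holder. The tray lid is at top (377,223) with its knob at (379,235). I'll confirm the scraper in an enlarged crop.

```bash
cat > h.py <<'E'
from station import *
import cv2,numpy as np
from scipy.spatial.transform import Rotation as Ro
np.set_printoptions(precision=4,suppress=True)
def cam(name,pose=None):
    c=camera_info(name)
    if name!="wrist": R=c["R"].T; o=-R@c["t"]
    else:
        p,q=pose; T=c["T_tool_cam"]; Rt=Ro.from_quat(q).as_matrix()
        R=Rt@T[:3,:3]; o=np.array(p)+Rt@T[:3,3]
    return c,R,o
def ray(name,uv,pose=None):
    c,R,o=cam(name,pose)
    d=R@np.array([(uv[0]-c["cx"])/c["fx"],(uv[1]-c["cy"])/c["fy"],1]); return o,d/np.linalg.norm(d)
def onz(name,uv,z,pose=None):
    o,d=ray(name,uv,pose); return o+d*(z-o[2])/d[2]
def cross(*rays):
    A=sum(np.eye(3)-np.outer(d,d) for o,d in rays); b=sum((np.eye(3)-np.outer(d,d))@o for o,d in rays)
    X=np.linalg.solve(A,b); return X,[np.linalg.norm(np.cross(X-o,d)) for o,d in rays]
def proj(name,X,pose=None):
    c,R,o=cam(name,pose); v=R.T@(np.array(X)-o); return np.array([c["fx"]*v[0]/v[2]+c["cx"],c["fy"]*v[1]/v[2]+c["cy"]])
def wsnap(f):
    pose=(arm.read_tool_pos(),arm.read_eef_rot()); im=snapshot("wrist"); cv2.imwrite("pics/%s.png"%f,im)
    np.save("pics/%s.npy"%f,np.r_[pose[0],pose[1]]); return im,pose
def quat(fx,jy):  # fingers along fx, jaws along jy
    fx=np.array(fx,float)/np.linalg.norm(fx); jy=np.array(jy,float); jy-=fx*(fx@jy); jy/=np.linalg.norm(jy)
    return Ro.from_matrix(np.c_[fx,jy,np.cross(fx,jy)]).as_quat()
E
python3 - <<'E'
from h import *
s=cv2.imread("pics/scene0.png");t=cv2.imread("pics/top0.png")
def up(im,x,y,w,h,k):return cv2.resize(im[y:y+h,x:x+w],None,fx=k,fy=k,interpolation=cv2.INTER_CUBIC)
A=up(s,225,115,100,100,4);B=up(t,90,190,100*2//1,100,4)[:, :400];B=up(t,120,200,100,100,4)
C=up(s,105,250,140,105,2.857)[:200*2];D=up(t,310,180,133,100,3)
out=np.zeros((600,800,3),np.uint8)
A=cv2.resize(A,(400,300));
out[:300,:400]=up(s,230,120,80,60+0,5);out[:300,400:]=up(t,130,210,100,75,4)
out[300:,:400]=up(s,108,255,133,100,3.0)[:300,:400] if False else cv2.resize(s[255:355,108:241],(400,300))
out[300:,400:]=cv2.resize(t[175:275,310:443],(400,300))
cv2.imwrite("pics/crop1.png",cv2.convertScaleAbs(out,alpha=1.5))
for n,uv in dict(knob=((163,278),(379,235)),scr=((283,136),(140,244))).items():
    print(n,cross(ray("scene",uv[0]),ray("top",uv[1])))
# lid mask in top: smooth
E
```

```text
knob (array([ 0.477 , -0.2346,  0.0826]), [np.float64(0.002125528779611962), np.float64(0.0021255287796119447)])
scr (array([0.4504, 0.3052, 0.17  ]), [np.float64(0.0049356613403535666), np.float64(0.004935661340353547)])
```

View pics/crop1.png

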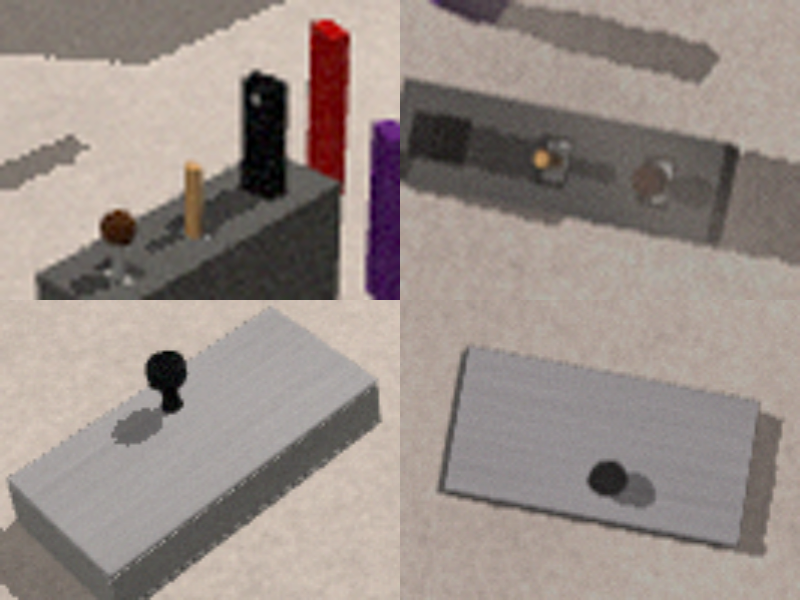

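The crop confirms it: the black flat handle standing in the holder's left (+y) pocket is the scraper. Brush and carver stand in the other pockets, and red and purple stand outside. Next I work out the geometry and check reachability.

```bash
python3 - <<'E'
from h import *
t=[(332.6,190.6),(428.7,208.9),(422.7,256.4),(324.3,238.2)]
P=np.array([onz("top",p,.045) for p in t]); print("lid",P, [np.linalg.norm(P[i]-P[i-1]) for i in range(4)])
ty=P[0]-P[1]+P[3]-P[2]; ty/=np.linalg.norm(ty); print("yaw tray",np.degrees(np.arctan2(-ty[0],ty[1])),"centre",P.mean(0))
hinge=(P[0]+P[1])/2; tx=np.array([ty[1],-ty[0],0]); print("hinge",hinge,"knob pred",hinge-.09*tx)
H=[(131.2,230),(311.2-100,246.3)]; 
a,b=onz("top",(131.2,230),.095),onz("top",(311.2,246.3),.095)
e1=onz("top",(130+405/4,210+80/4),.095)
e2=onz("top",(130+725/4,210+145/4),.095); v=e1-e2; print("holder edge",e1,e2,np.linalg.norm(v),np.degrees(np.arctan2(-v[0],v[1])))
for n,s,u in (("red",(295,125),(98,246)),("purple",(307,146),(141,206)),("scr",(230+266/5,120+75/5),(130+439/4,210+138/4)),("brush",(230+193/5,120+163/5),(130+542/4,210+158/4)),("carver",(230+118/5,120+227/5),(130+650/4,210+182/4)),):
    print(n,*cross(ray("scene",s),ray("top",u)))
# ik checks
def chk(n,c,fx,jy,back=.054):
    fx=np.array(fx)/np.linalg.norm(fx)
    for s in(1,-1):
        q=quat(fx,s*np.array(jy)); print(n,s,arm.ik(list(np.array(c)-back*fx),list(q)))
chk("knob",(.477,-.235,.08),(0,0,-1),ty)
hy=v/np.linalg.norm(v);hx=np.array([hy[1],-hy[0],0])
for ang in(30,45,60):
    a=np.radians(ang)
    chk("scr%d"%ang,(.45,.305,.13),hy*np.cos(a)-np.array([0,0,np.sin(a)]),hx,.067)
    chk("scrup%d"%ang,(.45,.305,.25),hy*np.cos(a)-np.array([0,0,np.sin(a)]),hx,.067)
E
```

```text
lid [[ 0.5855 -0.1342  0.045 ]
 [ 0.5425 -0.3692  0.045 ]
 [ 0.427  -0.3504  0.045 ]
 [ 0.4688 -0.1127  0.045 ]] [np.float64(0.11861334708231902), np.float64(0.23889610982145287), np.float64(0.11709264380060101), np.float64(0.24129627893357664)]
yaw tray -10.16640032989233 centre [ 0.5059 -0.2416  0.045 ]
hinge [ 0.564  -0.2517  0.045 ] knob pred [ 0.4754 -0.2358  0.045 ]
holder edge [0.4833 0.1102 0.095 ] [ 0.4473 -0.0752  0.095 ] 0.18883616870322925 -10.975088535085023
red [0.4427 0.3946 0.1645] [np.float64(0.0014442282012196628), np.float64(0.0014442282012195598)]
purple [0.5306 0.3061 0.1616] [np.float64(0.001239332426872282), np.float64(0.0012393324268724663)]
scr [0.4954 0.1171 0.2679] [np.float64(0.06104135365196453), np.float64(0.06104135365196462)]
brush [0.486  0.0666 0.2434] [np.float64(0.060747237089906016), np.float64(0.060747237089905974)]
carver [0.4759 0.0136 0.2345] [np.float64(0.06279992620532368), np.float64(0.06279992620532371)]
knob 1 [ 0.4193  0.6687 -0.004   1.9365  0.0049  0.5364  1.8053]
knob -1 [ 0.1399  0.7096  0.4328  1.9453 -0.509   0.5953 -0.8384]
scr30 1 [ 0.5099  1.1165 -1.1548  2.2966  3.2659  0.246   2.7633]
scr30 -1 [ 0.5099  1.1165 -1.1548  2.2966  3.2659  0.246  -0.3783]
scrup30 1 [ 0.612   0.8734 -1.3217  2.229   4.2092  0.0496  1.5875]
scrup30 -1 [ 0.612   0.8734 -1.3217  2.229   4.2092  0.0496 -1.5541]
scr45 1 [ 0.4051  0.9257 -1.1291  2.2296  2.0862  0.1545 -2.5521]
scr45 -1 [ 0.4051  0.9257 -1.1291  2.2296  2.0862  0.1545  0.5895]
scrup45 1 [ 0.0459  0.4121 -0.4464  2.1328 -1.2203  0.5218  0.5392]
scrup45 -1 [-0.2737  0.3821 -0.0123  2.1421 -1.3406  0.6971 -2.4957]
scr60 1 [-0.1096  0.582  -0.4301  2.1313 -0.893   0.2383  0.2195]
scr60 -1 [ 0.2028  0.7332 -0.9459  2.1237  0.8242  0.2396  1.6818]
scrup60 1 [-0.3728  0.3458 -0.0446  2.0094 -0.7626  0.6135 -0.007 ]
scrup60 -1 [ 0.2236  0.4716 -0.8972  1.9934 -0.0339  0.4705  2.4295]
```

```bash
python3 - <<'E'
from h import *
yaw=np.radians(-10.17); ty=np.array([-np.sin(yaw),np.cos(yaw),0]); tx=np.array([ty[1],-ty[0],0])
K=np.array([.4765,-.235,.080]); q=quat((0,0,-1),ty); up=np.array([0,0,1.])
arm.movep(list(K+up*.20),list(q)); arm.move_gripper(.75,25)
im,pose=wsnap("wk"); 
m=((im.max(2)<45)*255).astype(np.uint8); n,l,st,ce=cv2.connectedComponentsWithStats(m)
print("proj",proj("wrist",K,pose),[(st[i],ce[i]) for i in range(1,n) if st[i][4]>60])
hin=K+.09*tx; hin[2]=.04
r=np.hypot(.09,.04); a0=np.arctan2(.04,.09)
for th in np.linspace(0,1.8,7):
    X=hin-tx*r*np.cos(a0+th)+up*r*np.sin(a0+th); print(round(th,2),X,arm.ik(list(X+up*.054),list(q)))
print(arm.read_time())
E
```

```text
proj [257.6666 185.9268] [(array([244, 173,  31,  33, 784], dtype=int32), array([258.8571, 188.8036])), (array([    0,   237,   512,   147, 39617], dtype=int32), array([257.0068, 334.3716]))]
0.0 [ 0.4765 -0.235   0.08  ] [ 0.25    0.6828  0.2575  1.9432 -0.3106  0.5537  2.1114]
0.3 [ 0.4921 -0.2378  0.1048] [ 0.2295  0.6604  0.2811  1.8852 -0.2907  0.6356  2.0832]
0.6 [ 0.5142 -0.2418  0.1238] [ 0.2137  0.6582  0.2969  1.8103 -0.2769  0.7138  2.0561]
0.9 [ 0.5409 -0.2465  0.1354] [ 0.2035  0.6755  0.3059  1.7255 -0.2704  0.7822  2.0326]
1.2 [ 0.5697 -0.2517  0.1384] [ 0.1982  0.7091  0.3098  1.6381 -0.2707  0.8369  2.0136]
1.5 [ 0.5981 -0.2568  0.1326] [ 0.1965  0.7544  0.3105  1.5555 -0.276   0.8752  1.9991]
1.8 [ 0.6236 -0.2614  0.1186] [ 0.1971  0.8061  0.3091  1.4844 -0.2851  0.8956  1.9892]
3.5167
```

View pics/wk.png

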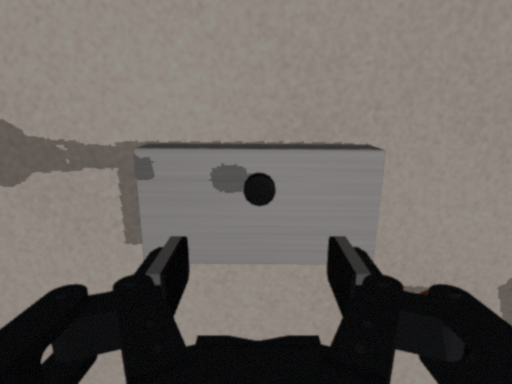

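The knob is at wrist pixel (259,189), within about 2 mm of the prediction. Opening the lid now.

```bash
python3 - <<'E'
from h import *
yaw=np.radians(-10.17); ty=np.array([-np.sin(yaw),np.cos(yaw),0]); tx=np.array([ty[1],-ty[0],0])
K=np.array([.4772,-.235,.080]); up=np.array([0,0,1.])
arm.line_to(list(K+up*.054),.2); arm.move_gripper(0,30)
o=arm.read_opening(); print("opening",o, arm.read_ft_force())
if o<.2: raise SystemExit("missed")
hin=K+.09*tx; hin[2]=.04
r=np.hypot(.09,.04); a0=np.arctan2(.04,.09)
for th in np.linspace(0,1.8,10)[1:]:
    X=hin-tx*r*np.cos(a0+th)+up*r*np.sin(a0+th); arm.line_to(list(X+up*.054),.1)
    print(round(th,2),arm.read_ft_force(),round(arm.read_opening(),3))
arm.move_gripper(.75); p=X+up*.054
arm.line_to(list(p+up*.12),.2)
cv2.imwrite("pics/scene1.png",snapshot("scene")); print(arm.read_time())
E
```

```text
opening 0.3131672657581109 [-0.0873  2.0725  4.9591]
0.2 [-0.1722  2.3297 -2.69  ] 0.309
0.4 [-1.5028  4.0518 -0.78  ] 0.309
0.6 [-2.4715  4.4141  2.306 ] 0.309
0.8 [-3.5435  5.6666  4.3775] 0.306
1.0 [-2.4057  4.4814  6.0032] 0.31
1.2 [-0.469   5.6162  5.9253] 0.313
1.4 [1.0433 4.3909 5.4769] 0.314
1.6 [1.7511 4.2327 5.5411] 0.31
1.8 [3.5337 3.5058 4.8759] 0.311
9.225
```

View pics/scene1.png

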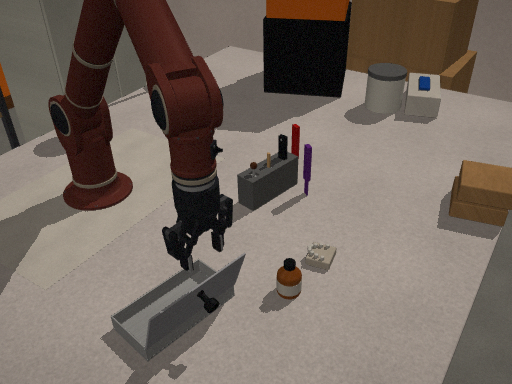

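The lid is open and leaning back with its knob at (207,299), and nothing else has been disturbed. Next, a close look at the scraper from above.

```bash
python3 - <<'E'
from h import *
print("scr2view",cross(ray("scene",(283.2,135)),ray("top",(139.75,244.5)))); print("brush",cross(ray("scene",(268.6,152.6)),ray("top",(165.5,249.5))))
yaw=np.radians(-10.98); hy=np.array([-np.sin(yaw),np.cos(yaw),0]); hx=np.array([hy[1],-hy[0],0])
S=np.array([.4504,.3052,.165]); q=quat((0,0,-1),hx)
arm.movep([S[0],S[1],.36],list(q)); arm.pause(.2)
im,pose=wsnap("ws"); print(pose,"proj",proj("wrist",S,pose),arm.read_time(),arm.read_joint_positions())
E
```

```text
scr2view (array([0.4498, 0.3056, 0.1727]), [np.float64(0.0057397232488688105), np.float64(0.005739723248868779)])
brush (array([0.4376, 0.2542, 0.1384]), [np.float64(0.0021767410444053508), np.float64(0.0021767410444052675)])
(array([0.4508, 0.3046, 0.36  ]), array([-0.5458, -0.4495,  0.5458, -0.4496])) proj [257.2242 186.3504] 11.6167 [-1.1285  0.4797  0.769   1.6631 -0.3598  1.146  -0.4579]
```

View pics/ws.png

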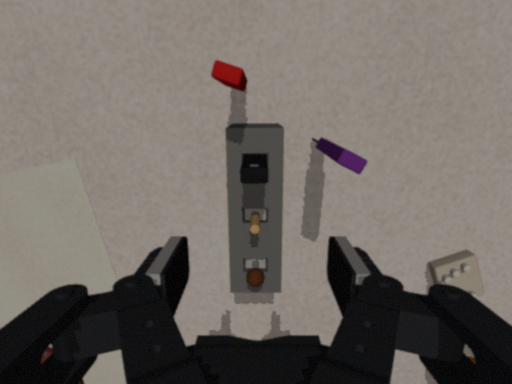

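```bash
python3 - <<'E'
from h import *
d=np.load("pics/ws.npy"); pose=(d[:3],d[3:])
im=cv2.imread("pics/ws.png"); g=im.max(2).astype(int)
print(g[148:188:1,250]); print(g[176,232:280]); print(g[160,232:280])
print(cross(ray("wrist",(254.7,174),pose),ray("top",(137,244))), onz("wrist",(254.7,174),.165,pose))
print("edge top/bot",onz("wrist",(254.7,165),.165,pose),onz("wrist",(254.7,153),.095,pose))
E
```

```text
[77 77 76 75 71 48 22 15 12 11 11 13  8 14 13 17 37 59 40 16 16 16 21 19
 19 17 21 16 15 19 17 15 18 12 19 32 46 49 50 50]
[78 77 77 79 77 77 76 71 46 18 16 19 16 18 17 12 15 20 15 16 16 15 12 17
 21 14 14 17 19 14 17 18 21 19 18 27 52 71 76 77 77 78 76 76 79 78 77 76]
[77 79 79 79 77 79 79 77 76 64 37 18 12  6 13 10 14 12  8  6 11 11 10  4
  8 14  6  7 11 11  6 13 13 12 17 41 64 75 77 78 77 79 77 78 77 79 77 78]
(array([0.4483, 0.3132, 0.1498]), [np.float64(0.0013093277597645613), np.float64(0.0013093277597645409)]) [0.4504 0.316  0.165 ]
edge top/bot [0.4518 0.3235 0.165 ] [0.4513 0.3238 0.095 ]
```

```bash
python3 - <<'E'
from h import *
yaw=np.radians(-10.98); hy=np.array([-np.sin(yaw),np.cos(yaw),0]); hx=np.array([hy[1],-hy[0],0]); up=np.array([0,0,1.])
C=np.array([.450,.315,.125]); a=np.radians(55); fx=hy*np.cos(a)-up*np.sin(a)
q=quat(fx,hx); tcp=C-.067*fx
T=np.array([.50,.075,.007])-.12*hy; T[2]=.0
qv=quat((0,0,-1),hx)
for n,p,o in (("pre",tcp-.08*fx,q),("g",tcp,q),("lift",tcp+.15*up,q),("lay",T+.12*(hy*.574+up*.819)+up*.1,qv),("end",[.5,.075,.074],qv)): print(n,p,arm.ik(list(p),list(o)))
arm.movep(list(tcp-.08*fx),list(q)); arm.move_gripper(.6,60)
arm.line_to(list(tcp),.15); f0=arm.read_ft_force(); arm.move_gripper(0,60); o=arm.read_opening()
print("open",o,f0,arm.read_ft_force())
if o<.2: raise SystemExit("missed")
arm.line_to(list(tcp+.03*up),.06); print(arm.read_ft_force(),arm.read_opening())
arm.line_to(list(tcp+.15*up),.15); print(arm.read_ft_force(),arm.read_opening(),arm.read_time())
cv2.imwrite("pics/scene2.png",snapshot("scene"))
E
```

```text
pre [0.4339 0.2322 0.2454] [-0.3386  0.4297  0.0618  2.1734 -1.2288  0.5991  0.5951]
g [0.4427 0.2773 0.1799] [-0.0074  0.6388 -0.5564  2.1633 -1.2933  0.1792  0.655 ]
lift [0.4427 0.2773 0.3299] [-0.7104  0.3392  0.4338  2.0232 -1.0551  0.7861  0.2617]
lay [0.4903 0.0248 0.1983] [-0.5055  0.59    0.6201  2.0105 -0.5243  0.7022  0.254 ]
end [0.5, 0.075, 0.074] [-0.4324  0.7887  0.3714  2.0425 -0.6665  0.4296  0.2647]
open 0.26694833049016814 [ 0.0188 -0.2341  0.2406] [-0.3369 -1.2086  2.4135]
[ 0.1073 -0.2992 -0.4177] 0.263642714924588
[-1.3905  0.0264 -0.9295] 0.26683271843034034 15.7167
```

View pics/scene2.png

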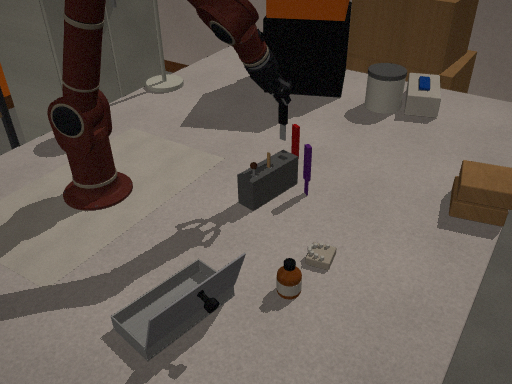

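The scraper hangs from the gripper at (283,113), and the brush and carver still stand in the holder. Now I'll lay it down by letting the tip touch first and pivoting the handle down in the grip.

```bash
python3 - <<'E'
from h import *
yaw=np.radians(-10.98); hy=np.array([-np.sin(yaw),np.cos(yaw),0]); hx=np.array([hy[1],-hy[0],0]); up=np.array([0,0,1.])
T=np.array([.50,.075,0])-.12*hy; T[2]=.0
qv=quat((0,0,-1),hx)
P=lambda ph:T+.12*(hy*np.cos(ph)+up*np.sin(ph))+up*.067
a=np.radians(55)
arm.movep(list(P(a)+up*.11),list(qv))
arm.line_to(list(P(a)+up*.015),.2); print(arm.read_ft_force())
arm.move_gripper(0,25)
for d in (55,42,30,19,10):
    arm.line_to(list(P(np.radians(d))+up*.004),.08); print(d,arm.read_ft_force(),arm.read_opening())
e=np.array([.50,.075,.075]); arm.line_to(list(e),.05); print(arm.read_ft_force(),arm.read_tool_pos(),arm.read_time())
cv2.imwrite("pics/scene3.png",snapshot("scene")[60:360,100:450])
E
```

```text
[ 0.7072  0.1997 -0.4682]
55 [ 0.2987 -0.058  -0.7943] 0.27135824885483095
42 [-0.3608  2.6202  3.829 ] 0.26606392803614975
30 [0.0663 4.3033 5.3268] 0.27136361661084896
19 [0.6624 3.2849 5.2775] 0.2699280779373783
10 [1.4561 2.6921 3.4004] 0.26988687066761113
[1.781  3.5424 5.1685] [0.5003 0.0749 0.0752] 20.2917
```

```bash
python3 -c "
import cv2;i=cv2.imread('pics/scene3.png');cv2.imwrite('pics/scene3b.png',cv2.resize(i[60:260,80:330],None,fx=3,fy=3))"
```

```text
(no output)
```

View pics/scene3b.png

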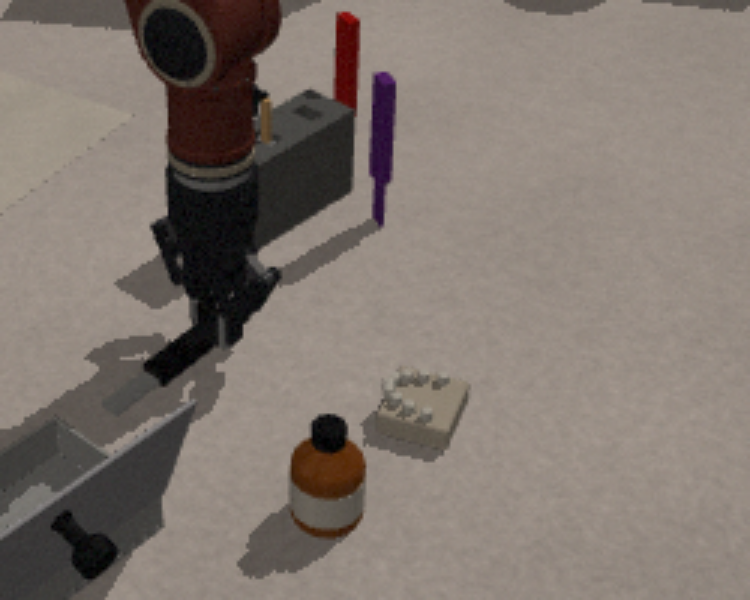

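The scraper lies along the bench and the blade end is down at (125,395) in the crop. Releasing and looking again from above.

```bash
python3 - <<'E'
from h import *
arm.move_gripper(.6,40); arm.pause(.3); arm.line_to([.4904,.0258,.26],.25); arm.pause(.3)
im,pose=wsnap("wl"); print(pose,arm.read_time(),arm.read_ft_force())
m=((im.max(2)<40)*255).astype(np.uint8); n,l,st,ce=cv2.connectedComponentsWithStats(m)
for i in range(1,n):
    if st[i][4]>200:print(st[i],ce[i],cv2.minAreaRect(np.argwhere(l==i)[:,::-1].astype(np.float32)))
cv2.imwrite("pics/top1.png",snapshot("top"))
E
```

```text
(array([0.4901, 0.0261, 0.259 ]), array([-0.5448, -0.4504,  0.5461, -0.4496])) 22.2917 [0.4297 0.0532 0.3022]
[  77    0  112   45 2671] [148.9356  26.7301] ((132.5, 22.0), (44.0, 111.0), 90.0)
[ 248   89   23  112 2380] [258.9202 144.9391] ((259.0, 144.5), (111.0, 22.0), 90.0)
[489 226  23  34 585] [501.8256 241.2974] ((500.0, 242.5), (33.0, 22.0), 90.0)
[    0   235   512   149 40013] [256.8245 334.4232] ((255.5, 309.0), (148.0, 511.0), 90.0)
```

View pics/wl.png

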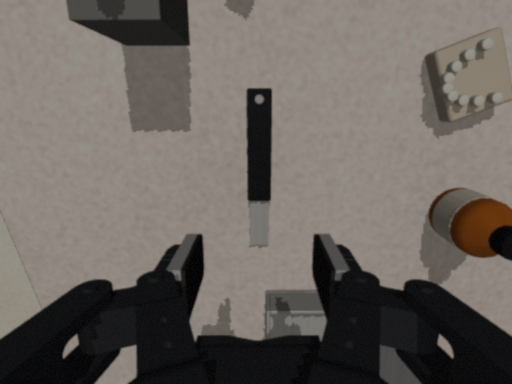

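The scraper is flat and free on the bench: handle in wrist rows 89–200 at column 259, blade down to row 246. Now I'll regrasp it at the balance point and place it.

```bash
python3 - <<'E'
from h import *
d=np.load("pics/wl.npy"); pose=(d[:3],d[3:]); up=np.array([0,0,1.])
E=onz("wrist",(259.7,89),.014,pose); B=onz("wrist",(258.6,200.5),.014,pose); t=onz("wrist",(258.3,246.5),.008,pose)
v=E-B; L=np.linalg.norm(v); v/=L; v[2]=0; print("handle",E,B,"len",L,"tip",t,np.linalg.norm(t-B),"yaw",np.degrees(np.arctan2(-v[0],v[1])))
hx=np.array([v[1],-v[0],0]); G=B+.04*v; G[2]=.0745
yaw=np.radians(-10.17); ty=np.array([-np.sin(yaw),np.cos(yaw),0]); tx=np.array([ty[1],-ty[0],0])
q1=quat((0,0,-1),hx); q2=quat((0,0,-1),tx)
D=np.array([.5059,-.2416,0])+.01*ty; D[2]=.0785
print(G,D,arm.ik(list(G),list(q1)),arm.ik(list(D),list(q2)),arm.ik(list(D+up*.14),list(q2)))
arm.movep(list(G+up*.08),list(q1)); arm.line_to(list(G),.12); print(arm.read_ft_force())
arm.move_gripper(0,50); o=arm.read_opening(); print("open",o,arm.read_ft_force())
if o<.2: raise SystemExit("missed")
arm.line_to(list(G+up*.14),.2); print(arm.read_ft_force(),arm.read_opening())
arm.movep(list(D+up*.14),list(q2)); arm.pause(.2); print(arm.read_time(),arm.read_opening())
wsnap("wt")
cv2.imwrite("pics/scene4.png",cv2.resize(snapshot("scene")[190:380,80:330],None,fx=3,fy=3))
E
```

```text
handle [0.5067 0.1055 0.014 ] [ 0.4853 -0.0004  0.014 ] len 0.10797679397015642 tip [ 0.475  -0.0528  0.008 ] 0.053802419343807875 yaw -11.408959922065872
[0.4933 0.0389 0.0745] [ 0.5077 -0.2318  0.0785] [-0.2022  0.7498  0.1202  2.0672 -0.2491  0.3379 -0.0777] [ 0.2849  0.7941  0.1649  1.8898 -0.2574  0.478   0.4531] [ 0.2442  0.5805  0.2241  1.8016 -0.1744  0.7787  0.3798]
[-0.5504 -0.1679  0.7377]
open 0.2655104829464139 [-0.5826  0.6173  6.4722]
[ 0.5178  0.0602 -0.8885] 0.261157046817236
26.125 0.2651094437876164
```

View pics/wt.png

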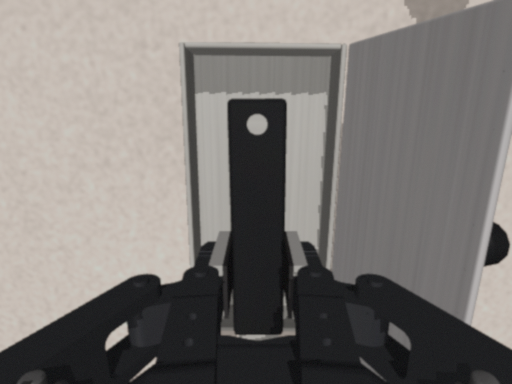

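The scraper is held level over the open tray, with the rims at columns 187 and 343 and the scraper at 257. The lid stands clear to the right. Lowering now.

```bash
python3 - <<'E'
from h import *
D=np.array(arm.read_tool_pos()); D[2]=.0835; f0=np.array(arm.read_ft_force())
arm.line_to(list(D),.12)
while D[2]>.0775:
    f=np.array(arm.read_ft_force())-f0; print(round(D[2],4),f)
    if f[2]>2.5: break
    D[2]-=.001; arm.line_to(list(D),.02)
arm.pause(.3); arm.move_gripper(.5,40); arm.pause(.3); print(arm.read_ft_force(),arm.read_opening())
D[2]=.24; arm.line_to(list(D),.2); arm.pause(.2); wsnap("wf")
arm.movep([.46,-.02,.33],list(arm.read_eef_rot())); arm.pause(.2)
s=cv2.resize(snapshot("scene")[130:380,90:350],None,fx=1.55,fy=1.55); t=snapshot("top")[130:290,100:440]
cv2.imwrite("pics/sf.png",np.vstack([cv2.copyMakeBorder(s,0,0,0,680-s.shape[1],0) if 0 else np.hstack([s,np.zeros((s.shape[0],680-s.shape[1],3),np.uint8)]),cv2.resize(t,(680,320))[110:,:]])[:600])
print(arm.read_time())
E
```

```text
0.0835 [-0.0171  1.3643 -0.2616]
0.0825 [0.5762 0.8888 0.6359]
0.0815 [ 0.8544  1.0169 -0.3435]
0.0805 [0.6103 1.4475 0.1237]
0.0795 [1.1111 1.6844 1.1377]
0.0785 [-0.8494  2.391   7.9608]
[0.3239 0.7985 0.1275] 0.49779505111897165
32.125
```

View pics/wf.png

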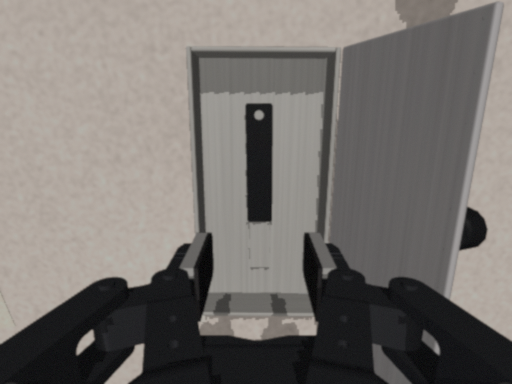

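View pics/sf.png

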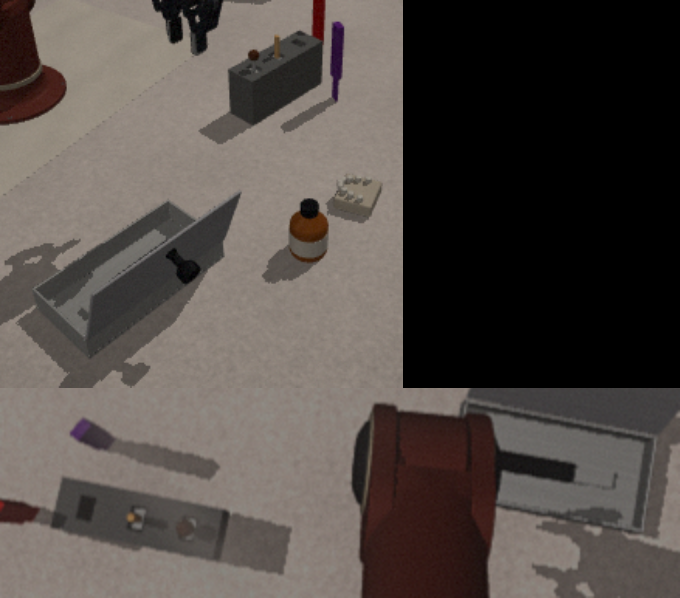

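The scraper lies flat on the tray floor, with the handle at wrist (259,163) and the blade down to row 268. The lid is open, the bystanders stand as before, and the gripper is clear.

```bash
python3 -c "
from station import *
print(arm.read_ft_force(),arm.read_time()); print(ticket.finish_job())"
```

```text
[0.61246751 0.34045414 0.11043504] 32.125
the job is handed in; nothing more can be done
None
```

The job is done and handed in at 32.1 s of the 72 s allowed: the scraper is lying flat on the tray floor and the lid is open.

- **What I did:** I swung the lid to 1.8 rad by its knob and let it fall back onto its stop. I then pulled the scraper out of the holder, laid it flat on the bench and let go. I took it again from above at its balance point and lowered it into the tray until it touched the floor, at about 8 N.
- **Last checks:** The final pictures show the scraper flat and free in the tray, clear of the walls. The lid is leaning back open, and the brush, carver, cast and bottle look undisturbed. The gripper is empty and well away, and none of the wrist force readings I took went above about 8 N.
- **What disagreed or was not measured:**
  - **Scraper height:** The two-view measurement of the scraper's top was rough. I got 0.150 m and 0.173 m, against 0.165 m from the description, and used 0.165 m. The grasp held.
  - **Lid angle:** I judged the final lid angle by eye and did not measure it.

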